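# Set and lock the pitch selector of a spool winder

## Robot

A 7-joint arm with a two-finger parallel gripper is mounted at the origin on the work surface. World frame = base frame: x ahead of the robot, y to its left, z up, the work surface at z = 0. Lengths are in m, angles in rad, forces in N, time in s.
With the tool pointing down it reaches from about 0.425 to 0.925 m from the base axis. Payload 6.8 kg.
Tool frame: the origin (TCP) lies at the very end of the fingers, on their centre line; the grasp point (between the pads) lies bot.grip_depth behind it (bot.grip_depth is the distance from the TCP to the grasp point, in m); z points along the fingers, y is the line along which they close (so a half turn about z gives the same grasp; the last joint's range is limited). The gripper opens to 85 mm and grips with 20 to 120 N. Pads are 22 mm wide; open, the fingers measure 114 mm over their backs; the gripper's body (76 mm by 85 mm) begins 54 mm behind the grasp point. The pads swing forward as they close: fully open they stand 13 mm farther back than shut.
Start: joints at [1.23, 0.477, 0.022, 1.555, -0.011, 1.109, -0.083], TCP at [0.156, -0.657, 0.231] pointing down, gripper open.
Joint ranges: [-2.96, 2.96], [-0.34, 2.1], [-1.41, 1.46], [0.24, 2.44], [-1.37, 4.51], [0.17, 1.92], [-2.96, 2.96]. Speed limits (rad/s): [2.39, 2.39, 3.14, 3.14, 3.14, 3.14, 3.14].

## Interface

Orientations are given as a unit quaternion [w, x, y, z].
In Python, from station import bot gives the robot as it stands.
- The arm moves only by the tool send_rows, never from a script. Its arguments are lists of equal length, an entry for each row: "slide": the shift along the tool's x, y, z in mm, a list of three; "roll": the turn about the tool's z in degrees; "claw": the opening, from 0 (shut) to 1 (fully open). A call has exactly 8 rows; each row is the pose to reach, as a shift and turn from the pose commanded when the call began, along the tool's axes at that moment; what a row does not reach only later rows make up. A row lasts 1/12 s, in which the tool goes at most 41.7 mm and 7.16 degrees, less where a joint would pass 70% of its speed; a pose out of reach is approached as far as the arm can. A call with a gripper value outside its range is refused whole. The fingers move at their own pace and stop on an object; "force" is the grip in N (left out, the last holds). Time passes only in rows, so rows that repeat a pose let the fingers close, or fill a call up. It gives the time, the measured TCP pose, the force, the opening and the grip force at its end, in the units of the state.
- bot.get_obs(): the state, without advancing time (a new reading comes with each control period).
- bot.read_camera(name): name is "scene" or "top" or "wrist"; returns the picture (480x640x3 uint8, red, green, blue); there is no depth.
- bot.camera_model(name): a dict with "camera_matrix" (3x3 intrinsics, pixels), "camera_from_world" (4x4, takes a point from world to camera coordinates). Camera axes: x right, y down, z forward; pixel columns grow to the right and rows downward; lengths in m; the calibration is good to about 2 mm. The wrist camera is an equidistant fisheye: a pixel r from the principal point sees the ray r / f radians off the axis. A picture is of the moment at which its call begins: read the wrist's pose just before it. camera_model takes no time and is no camera call; for the wrist camera it gives the pose at the moment of the call.
- bot.hand_in(): hands the job in; it is judged then, once.
The state is a dict: "t": time; "q": joint angles; "joint_vel": joint speeds; "joint_torque": joint torques, N m; "eef_pos": TCP position; "tool_rot": TCP orientation; "contact_force": force on the tool from outside, world axes, zero at the start; "torque": the same for the moment, N m; "gripper_width": opening from 0.0 (shut) to 1.0 (fully open); "grasp_force": force on a finger pad.
Only numpy, scipy, OpenCV 4.12 (cv2) and the standard library are available. Lean on these libraries where they do the work, as an engineer would, in place of code of your own. Each camera call takes 0.05 s, during which the arm holds its last target. There are 200 camera calls.

## Task

Set the winder's pitch selector to the six-dot mark, the last but one clockwise, so that it clicks home there, then take the lock pin, the one with the plain round black knob, from the pin rack and push it through the hole in the selector's arm into the index plate until its collar rests on the arm. The plate's hole may lie a little off the click, so feel for it with light pressure; do not force the pin, and leave everything else where it is.

Things in the scene. Friction and masses are not known exactly. Their poses are not given: they have to be found in the camera images.
- winder: Stainless winder head fixed to the table, 250 mm deep (x), 240 wide (y), 95 to 160 high; a 130 mm long winding spindle and a thin guide rod stick out of its left side (+y), below the top. Its top slopes 15 degrees down towards the operator (-x). Origin: centre of its underside, on the table; x points away from the operator, z up.
- dial_face (a point): Point on the selector's axis, on the face of the aluminium index plate (170 by 212 mm, 24 thick) on the winder's sloping top. Seven holes 13.5 mm wide, 22 deep, 30 degrees apart at 52 mm from the axis, marked clockwise by 1 (left, +y) over 4 (up the slope, +x) to 7 black dots (right, -y). z out of the plate, x up the slope.
- selector (a joint): Angle of the selector in rad, clockwise seen from above: 0 at the one-dot mark, 0.524 more per dot, 2.618 at six dots; stops 0.08 beyond the first and last marks. A sprung detent clicks it into the nearest mark (0.25 N m turns it out) but lets it be pushed some degrees off, about 5 N at the arm's hole. It starts at one, two or three dots: the turn is 1.5 to 2.7 rad.
- selector_grip (a point): On the selector's axis at grip height: 38 mm above the plate's face, mid-length of the black bar grip. Bar 62 mm long (along x, which points to the arm with the hole; white line on that half), 16 wide (y), 36 tall, its top 14 mm above this point. It stands on a hub of 34 mm radius, whose top is 22 mm below this point. z: axis, out of the plate.
- index_hole (a point): Centre of the hole in the selector's steel arm, on its top face, 11 mm above the plate's face; x outward along the arm, z out of the plate. Through hole, 13.5 mm wide; arm 10 thick, 34 wide. The plate is clamped in slots: its hole can lie up to 4.2 mm to either side (y) of the arm's, so the pin may stop on the plate (collar 19 mm up) and must be felt sideways until it drops in.
- lock_pin: Lock pin: steel shank 12 mm thick and 30 mm long with a chamfered nose (last 1.5 mm, 9.6 mm wide at the tip), a steel collar 26 mm wide and 5 mm thick, above it a plain round black knob 28 mm wide and 40 mm tall. Origin on its axis at the underside of the collar; z runs up through the knob (top at z = 45 mm). About 0.12 kg. It starts upright in one of the three holes of the rack.
- rack: Grey plastic pin rack, a fixed block 190 mm (its x) by 60 mm (its y) by 50 mm high with three holes 14.5 mm wide, 42 mm deep, in a row along its x, at x = -62, 0 and 62 mm. Origin: centre of its underside. The pins' collars rest on its top.
- tee_pin: Another pin in the rack, with a cross handle 70 mm long, 16 mm thick, its axis 36 mm above the collar. Origin at the underside of its collar. Not to be moved.
- spindle: A plain steel spindle in the rack, 16 mm thick, standing 70 mm out of it. Origin at the underside of its collar. Not to be moved.
- spool_big: Spool of black cord with white flanges, 104 mm wide, 120 mm high, standing on the table. Origin: centre of its underside. Not to be moved.
- spool_small: Smaller spool of black cord, 84 mm wide, 85 mm high, standing. Origin: centre of its underside. Not to be moved.
- bobbin: Empty white bobbin, 70 mm wide, 70 mm high, standing. Origin: centre of its underside. Not to be moved.
- caliper: Steel caliper, 200 mm long, lying flat. Origin: middle of its beam, at the table. Not to be moved.
- screwdriver: Screwdriver with a black handle, 190 mm long, lying. Origin: its middle, at the table. Not to be moved.

How it is judged:
By the outcome, as a careful person would: the job done as asked, in the order asked, and still so for the second after the job is handed in, with the robot touching nothing.
It also fails if it takes over 70 s, if anything falls off the work surface, if the arm or the gripper's body presses on something with over 40 N, if the wrist force passes 120 N, or if a joint passes its speed limit or range.

## Working session

There is one attempt and no reset: what is moved stays moved. The work goes in short steps, Python scripts to look and compute and a tool call to move; the robot and the scene stay as the last step left them, time stands still between calls to the robot, and variables do not carry over. Pictures are saved under pics/ and viewed, at most 10 in all, crops included, and the job is handed in when it is done.

Besides the shell and the picture viewer there is one more tool, called in YAML: its name, and indented under it one key for each argument. send_rows: Moves the arm, as the interface text tells. Its arguments: {"type":"object","properties":{"slide":{"type":"array","items":{"type":"array","items":{"type":"number"}}},"roll":{"type":"array","items":{"type":"number"}},"claw":{"type":"array","items":{"type":"number"}},"force":{"type":"number"}},"required":["slide","roll","claw"]}

```bash
mkdir -p pics; ls; cat > h.py <<'E'
import numpy as np, cv2
from station import bot
def snap(n,f):
    m=bot.camera_model(n); im=bot.read_camera(n); cv2.imwrite(f'pics/{f}.png',im[:,:,::-1]); np.savez(f'pics/{f}.npz',K=m['camera_matrix'],T=m['camera_from_world']); return im
E
python3 - <<'E'
from h import *
o=bot.get_obs(); print(o,bot.grip_depth)
for n in('scene','top','wrist'):
    snap(n,n+'0'); m=bot.camera_model(n); print(n,np.round(m['camera_matrix'],1).tolist(),np.round(m['camera_from_world'],3).tolist(),m.keys())
E
```

```text
pics
{'t': 0.0, 'q': array([ 1.22994343,  0.47781641,  0.02233951,  1.55647163, -0.01152695,
        1.10934442, -0.08307808]), 'joint_vel': array([-0.00031305, -0.00027835, -0.00029887,  0.00056047, -0.00112332,
        0.00122071,  0.00134006]), 'joint_torque': array([-2.17717575e-04, -5.96451688e+01,  1.60784606e+00, -2.81190258e+01,
        1.24972727e-02,  9.35250049e-03, -1.61333986e-07]), 'eef_pos': array([ 0.15554144, -0.65619775,  0.23030628]), 'tool_rot': array([-9.40735707e-04,  9.93233618e-01,  1.16129526e-01, -1.70036643e-04]), 'contact_force': array([-0.53435981,  0.03193834, -0.26739157]), 'torque': array([-0.03197932, -0.00502461, -0.01355725]), 'grasp_force': 0.0, 'gripper_width': 1.0004271341446258} 0.0187
scene [[534.7, 0.0, 315.4], [0.0, 534.7, 239.3], [0.0, 0.0, 1.0]] [[-0.415, 0.91, -0.004, 0.223], [0.724, 0.328, -0.607, -0.273], [-0.551, -0.255, -0.795, 1.589], [0.0, 0.0, 0.0, 1.0]] dict_keys(['camera_matrix', 'camera_from_world'])
top [[520.4, 0.0, 319.4], [0.0, 520.4, 245.0], [0.0, 0.0, 1.0]] [[0.025, -1.0, -0.001, -0.015], [-0.98, -0.024, -0.196, 0.521], [0.196, 0.006, -0.981, 1.484], [0.0, 0.0, 0.0, 1.0]] dict_keys(['camera_matrix', 'camera_from_world'])
wrist [[371.6, 0.0, 322.2], [0.0, 371.6, 237.8], [0.0, 0.0, 1.0]] [[0.231, -0.973, -0.002, -0.672], [-0.919, -0.219, 0.328, -0.042], [-0.319, -0.073, -0.945, 0.382], [0.0, 0.0, 0.0, 1.0]] dict_keys(['camera_matrix', 'camera_from_world'])
```

View pics/top0.png

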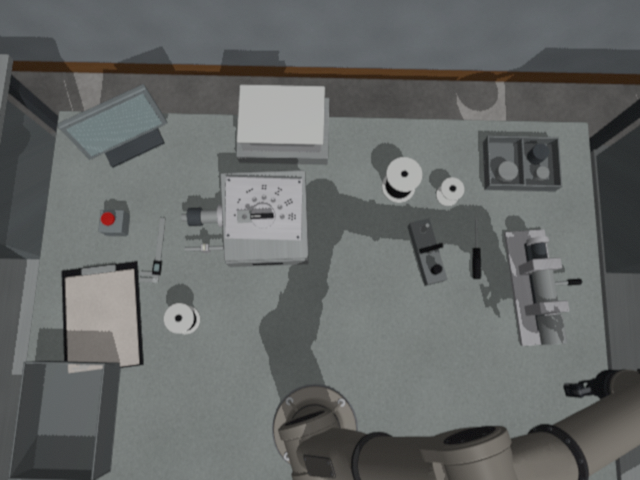

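View pics/scene0.png

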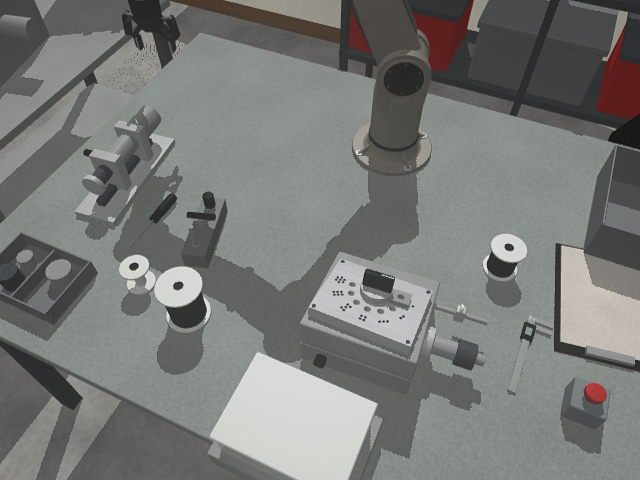

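The top view shows the winder at about (263,217) with the selector arm pointing left (about the one-dot mark). The rack is at (427,252), with the round knob at its lower end (436,269), the tee in the middle (430,246) and the spindle at the top. The scene view agrees: knob (209,199), grip (379,281). I'll enlarge both for measuring.

```bash
python3 - <<'E'
import cv2,numpy as np
def crop(f,x,y,w,h,s):
    im=cv2.imread(f'pics/{f}.png')[y:y+h,x:x+w]; return cv2.resize(im,None,fx=s,fy=s,interpolation=cv2.INTER_CUBIC)
a=np.zeros((600,800,3),np.uint8)
# top winder 215..315,165..265 x4 ; scene winder 295..445,245..355 x... 
def put(c,x,y): a[y:y+c.shape[0],x:x+c.shape[1]]=c
put(crop('top0',215,165,95,75,4),0,0)
put(crop('scene0',300,245,145,75,3),0,300)   # wait scale 3 -> 435x225
put(crop('top0',400,210,60,80,4),440,0)
put(crop('scene0',175,180,65,90,3),560,300)
cv2.imwrite('pics/c1.png',a)
E
```

```text
(no output)
```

View pics/c1.png

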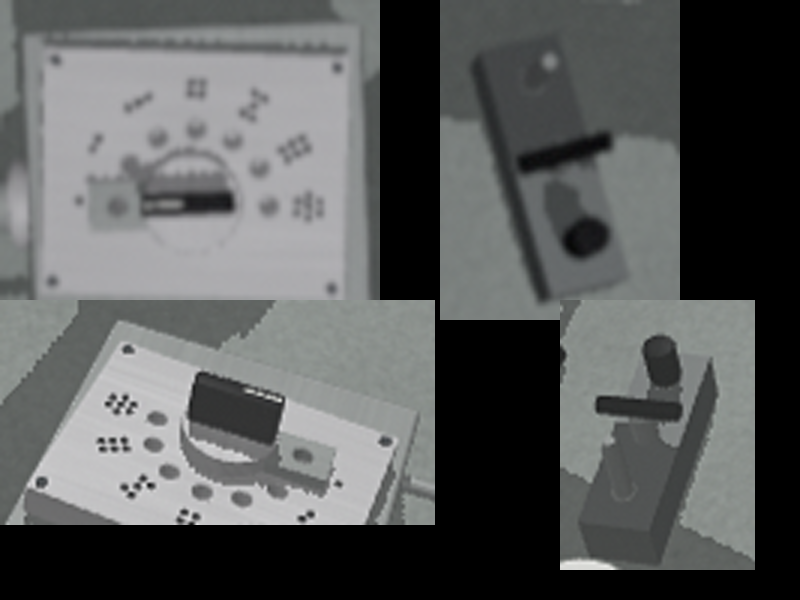

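```bash
cat >> h.py <<'E'
from scipy.optimize import least_squares
def load(f):
    d=np.load(f'pics/{f}.npz'); return d['K'],d['T']
def proj(KT,P,fish=False):
    K,T=KT; c=np.atleast_2d(P)@T[:3,:3].T+T[:3,3]
    if fish:
        r=np.hypot(c[:,0],c[:,1]); th=np.arctan2(r,c[:,2]); d=c[:,:2]/r[:,None]*th[:,None]
    else: d=c[:,:2]/c[:,2:]
    return d*[K[0,0],K[1,1]]+K[:2,2]
def plateR(yaw,t=np.radians(15)):
    c,s=np.cos(yaw),np.sin(yaw); return np.array([[c,-s,0],[s,c,0],[0,0,1]])@np.array([[np.cos(t),0,-np.sin(t)],[0,1,0],[np.sin(t),0,np.cos(t)]])
def dialpt(r,a,z): return np.array([r*np.sin(a),r*np.cos(a),z])  # a clockwise from +y
E
python3 - <<'E'
from h import *
t,s=load('top0'),load('scene0')
u=lambda p,x0,y0,ox,oy,k:(np.array(p,float)-[x0,y0]+.5)/k-.5+[ox,oy]
H=[dialpt(.052,np.pi/6*k,0) for k in range(1,7)]
ht=u([(130,162),(158,138),(196,129),(233,141),(260,168),(269,206)],0,0,215,165,4)
hs=u([(277,491),(241,499),(202,492),(169,471),(153,444),(158,418)],0,300,300,245,3)
at=u([(118,206)],0,0,215,165,4); as_=u([(303,456)],0,300,300,245,3)
w=np.array([.3]+[1]*5)[:,None]
def f(p,full=True):
    R=plateR(p[3],p[4]); P=p[:3]+np.array(H)@R.T; A=p[:3]+R@dialpt(.052,0,.011)
    return np.r_[(w*(proj(t,P)-ht)).ravel(),(w*(proj(s,P)-hs)).ravel(),(proj(t,A)-at).ravel(),(proj(s,A)-as_).ravel()]
r=least_squares(f,[.6,.1,.15,0,.26]); print(r.x,np.round(r.fun,1),r.cost)
r=least_squares(lambda p:f(np.r_[p,np.radians(15)]),[.6,.1,.15,0]); print(r.x,r.cost)
def tri(a,b,g=[.6,-.2,.1]):
    q=least_squares(lambda p:np.r_[(proj(t,p)-a).ravel(),(proj(s,p)-b).ravel()],g); return np.round(q.x,4),round(q.cost,2)
T=lambda p:u(p,440,0,400,210,4); S=lambda p:u(p,560,300,175,180,3)
print('knobtop',tri(T((592,231)),S((658,345))))
print('teeL',tri(T((522,163)),S((682,411)))); print('teeR',tri(T((610,141)),S((600,404))))
print('spindle top',tri(T((550,61)),S((612,450))))
print('screws',tri(u((337,68),0,0,215,165,4),u((42,482),0,300,300,245,3)),tri(u((331,289),0,0,215,165,4),u((127,349),0,300,300,245,3)),tri(u((52,281),0,0,215,165,4),u((386,441),0,300,300,245,3)))
E
```

```text
[0.5809492  0.15689877 0.14675183 0.01089451 0.2389764 ] [-0.1  0.4 -0.5  0.5 -0.6  0.4 -0.6  0.  -0.6  0.2 -0.4  0.  -0.1 -0.1
  0.  -0.2 -0.3 -0.1 -0.2  0.1 -0.3 -0.1 -0.7 -0.4 -0.5 -0.5 -0.9  0.5] 2.3294926460203937
[0.58115589 0.15692886 0.14614779 0.00995778] 2.40943657867141
knobtop (array([ 0.4547, -0.3382,  0.0956]), np.float64(0.45))
teeL (array([ 0.5033, -0.2888,  0.0869]), np.float64(1.88))
teeR (array([ 0.5224, -0.3548,  0.0839]), np.float64(0.57))
spindle top (array([ 0.5741, -0.3061,  0.1077]), np.float64(1.6))
screws (array([0.6752, 0.0595, 0.1708]), np.float64(0.18)) (array([0.5264, 0.0599, 0.1316]), np.float64(0.07)) (array([0.5265, 0.2563, 0.1349]), np.float64(0.41))
```

send_rows:
  slide:
    - [0,0,-30]
    - [30,-20,-50]
    - [60,-50,-50]
    - [100,-80,-50]
    - [140,-110,-50]
    - [170,-140,-50]
    - [205,-170,-50]
    - [235,-200,-50]
  roll: [0,0,0,-5,-11,-17,-23,-29]
  claw: [1,1,1,1,1,1,1,1]

```text
t: 0.82
eef_pos: [0.3265, -0.4256, 0.2812]
tool_rot: [0.0, 0.932, 0.364, -0.0]
contact_force: [1.0, -0.3, 1.7]
gripper_width: 1.001
grasp_force: 0.0
```

```bash
cat >> h.py <<'E'
from scipy.spatial.transform import Rotation as Ro
def st():
    o=bot.get_obs(); R=Ro.from_quat(np.roll(o['tool_rot'],-1)).as_matrix(); return o,R
def go(tgt,ang):
    o,R=st(); d=R.T@(np.array(tgt)-o['eef_pos'])*1000; y=np.degrees(np.arctan2(R[1,1],R[0,1]))
    print('t %.2f q7 %.3f pos %s yang %.1f F %s grip %.3f %.1f'%(o['t'],o['q'][6],np.round(o['eef_pos'],4),y,np.round(o['contact_force'],1),o['gripper_width'],o['grasp_force']))
    print(' slide',np.round(d,1),'roll %.1f (mod180)'%((y-ang+90)%180-90))
E
python3 -c "
from h import *
go([.57,.157,.28],0); print(np.round(bot.get_obs()['q'],3))"
```

```text
t 0.82 q7 -0.068 pos [ 0.3265 -0.4256  0.2812] yang -47.4 F [ 1.  -0.3  1.7] grip 1.001 0.0
 slide [ 573.8 -263.6    1.1] roll -47.4 (mod180)
[ 0.958  0.212 -0.184  1.817  0.043  1.117 -0.068]
```

send_rows:
  slide:
    - [40,-20,0]
    - [75,-35,0]
    - [110,-50,0]
    - [145,-67,0]
    - [182,-84,0]
    - [220,-100,0]
    - [255,-117,0]
    - [290,-133,0]
  roll: [-4,-10,-16,-22,-28,-34,-40,-47]
  claw: [1,1,1,1,1,1,1,1]

```text
t: 1.48
eef_pos: [0.4505, -0.1318, 0.2814]
tool_rot: [0.0, 0.709, 0.705, -0.0]
contact_force: [1.4, 0.0, -0.1]
gripper_width: 0.995
grasp_force: 0.0
```

```bash
python3 -c "
from h import *
go([.5,.14,.30],0); print(np.round(bot.get_obs()['q'],3))"
```

```text
t 1.48 q7 0.082 pos [ 0.4505 -0.1318  0.2814] yang -0.4 F [ 1.4  0.  -0.1] grip 0.995 0.0
 slide [272.1  47.7 -18.7] roll -0.4 (mod180)
[ 0.63   0.121 -0.514  1.938  0.067  1.099  0.082]
```

send_rows:
  slide:
    - [40,10,0]
    - [80,30,0]
    - [120,50,-10]
    - [160,70,-20]
    - [200,90,-20]
    - [240,105,-20]
    - [265,115,-20]
    - [275,118,-20]
  roll: [0,0,0,0,0,0,0,0]
  claw: [1,1,0.8,0.6,0.5,0.4,0.4,0.4]

```text
t: 2.15
eef_pos: [0.572, 0.1472, 0.3012]
tool_rot: [-0.002, 0.709, 0.705, 0.002]
contact_force: [0.1, 0.8, 0.0]
gripper_width: 0.402
grasp_force: 0.0
```

```bash
python3 -c "
from h import *
go([.57,.157,.30],0); print(np.round(bot.get_obs()['q'],3))
im=snap('wrist','w1')
D=np.array([.581,.157,.1461]);R=plateR(0.0)
for n,P in dict(dial=[0,0,0],bartopA=[0,.031,.052],bartopB=[0,-.031,.052],armhole=[0,.052,.011],h6=dialpt(.052,np.pi*5/6,0)).items(): print(n,proj(load('w1'),D+R@P,True)[0])
"
```

```text
t 2.15 q7 -0.556 pos [0.572  0.1472 0.3012] yang -0.3 F [0.1 0.8 0. ] grip 0.402 0.0
 slide [ 9.8 -2.1  1.3] roll -0.3 (mod180)
[ 0.162  0.352 -0.667  1.645  0.225  1.221 -0.556]
dial [332.51209688 208.51455354]
bartopA [314.69781649 182.55762441]
bartopB [315.61574381 267.37235942]
armhole [329.28330318 146.62906546]
h6 [361.99776253 261.8965439 ]
```

View pics/w1.png

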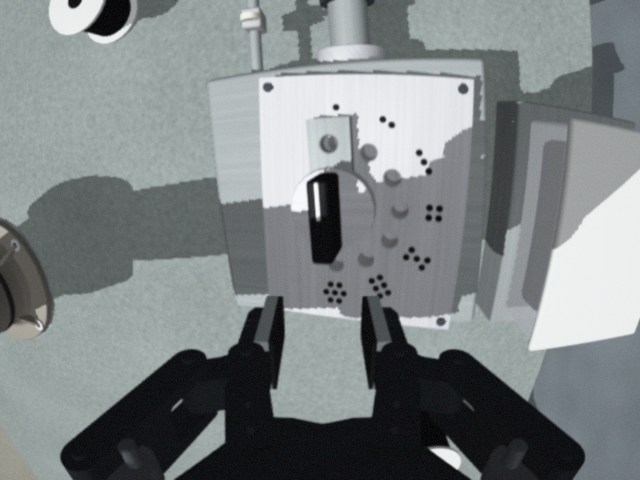

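The wrist view shows the bar from (322,180) to (325,255), the arm hole at (329,143), and the plate holes from (368,152) round to (336,265). All are within 4 px of the prediction. Turning clockwise lowers q7, so I'll take the other half-turn as the starting grasp.

send_rows:
  slide:
    - [2,0,0]
    - [4,0,0]
    - [6,0,0]
    - [8,0,0]
    - [10,0,0]
    - [10,0,0]
    - [10,0,0]
    - [10,0,0]
  roll: [-7,-14,-21,-28,-35,-42,-49,-56]
  claw: [0.4,0.4,0.4,0.4,0.4,0.4,0.4,0.4]

```text
t: 2.87
eef_pos: [0.5714, 0.1483, 0.3009]
tool_rot: [-0.0, 0.296, 0.955, -0.001]
contact_force: [-0.3, 0.0, -0.1]
gripper_width: 0.398
grasp_force: 0.0
```

send_rows:
  slide:
    - [0,0,0]
    - [0,0,0]
    - [0,0,0]
    - [0,0,0]
    - [0,0,0]
    - [0,0,0]
    - [0,0,0]
    - [0,0,0]
  roll: [-7,-14,-21,-28,-35,-42,-49,-56]
  claw: [0.4,0.4,0.4,0.4,0.4,0.4,0.4,0.4]

```text
t: 3.53
eef_pos: [0.5715, 0.1481, 0.3009]
tool_rot: [-0.0, -0.187, 0.982, -0.001]
contact_force: [0.3, -0.1, 0.5]
gripper_width: 0.398
grasp_force: 0.0
```

send_rows:
  slide:
    - [0,0,0]
    - [0,0,0]
    - [0,0,0]
    - [0,0,0]
    - [0,0,0]
    - [0,0,0]
    - [0,0,0]
    - [0,0,0]
  roll: [-7,-14,-21,-28,-35,-42,-49,-56]
  claw: [0.4,0.4,0.4,0.4,0.4,0.4,0.4,0.4]

```text
t: 4.2
eef_pos: [0.5715, 0.1481, 0.3008]
tool_rot: [-0.001, -0.627, 0.779, -0.001]
contact_force: [0.3, 0.2, 0.3]
gripper_width: 0.402
grasp_force: 0.0
```

```bash
cat > fit.py <<'E'
from h import *
t,s,w1=load('top0'),load('scene0'),load('w1')
u=lambda p,x0,y0,ox,oy,k:(np.array(p,float)-[x0,y0]+.5)/k-.5+[ox,oy]
H=np.array([dialpt(.052,np.pi/6*k,0) for k in range(1,7)]); A=dialpt(.052,0,.011)
ht=u([(130,162),(158,138),(196,129),(233,141),(260,168),(269,206)],0,0,215,165,4)
hs=u([(277,491),(241,499),(202,492),(169,471),(153,444),(158,418)],0,300,300,245,3)
at=u([(118,206)],0,0,215,165,4); as_=u([(303,456)],0,300,300,245,3)
hw=np.array([(368,152),(392,177),(400,210),(390,240),(366,259),(336,265)]); aw=np.array([[329,143]])
def f(p):
    R=plateR(p[3]);Rp=plateR(p[3])@Ro.from_euler('z',p[4]).as_matrix(); P=p[:3]+H@Rp.T; Q=p[:3]+R@A
    return np.r_[(proj(t,P)-ht).ravel(),(proj(s,P)-hs).ravel(),.7*(proj(w1,P,True)-hw).ravel(),(proj(t,Q)-at).ravel(),(proj(s,Q)-as_).ravel(),.7*(proj(w1,Q,True)-aw).ravel()]
r=least_squares(f,[.58,.157,.146,0,0],loss='soft_l1'); print(np.round(r.x,4),r.cost); print(np.round(r.fun,1))
go([r.x[0]-.0115,r.x[1],.30],0)
print(np.round(bot.get_obs()['q'],3))
E
python3 fit.py
```

```text
[ 0.5834  0.159   0.1477  0.0575 -0.0544] 8.775098613136988
[-1.   0.1 -1.1 -0.5 -1.2 -0.6 -1.2 -0.9 -1.2 -0.6 -1.2 -0.7  0.3  0.4
  0.5  0.5  0.2  0.5  0.3  0.8  0.2  0.8 -0.2  0.7  0.   0.7 -0.3  0.9
 -0.7  0.6 -0.8  0.6 -0.5  0.8 -0.4 -0.1 -1.2 -0.5 -0.   0.5 -0.3  1.1]
t 4.20 q7 2.087 pos [0.5715 0.1481 0.3008] yang 167.6 F [0.3 0.2 0.3] grip 0.402 0.0
 slide [-10.7   1.9   0.8] roll -12.4 (mod180)
[ 0.52   0.585 -1.285  1.623  0.572  1.372  2.087]
```

send_rows:
  slide:
    - [-3,1,5]
    - [-6,2,15]
    - [-9,3,30]
    - [-10,4,45]
    - [-10,4,60]
    - [-10,4,75]
    - [-10,4,82]
    - [-10,4,82]
  roll: [-4,-8,-10,-10,-10,-10,-10,-10]
  claw: [0.4,0.4,0.4,0.4,0.4,0.4,0.4,0.4]

```text
t: 4.87
eef_pos: [0.5691, 0.1594, 0.2168]
tool_rot: [-0.002, -0.69, 0.724, 0.001]
contact_force: [-0.3, -0.3, -0.1]
gripper_width: 0.398
grasp_force: 0.0
```

```bash
python3 -c "
from h import *
go([.570,.158,.178],0); print(np.round(bot.get_obs()['q'],3)); snap('wrist','w2')"
```

```text
t 4.87 q7 2.156 pos [0.5691 0.1594 0.2168] yang 177.3 F [-0.3 -0.3 -0.1] grip 0.398 0.0
 slide [ 1.3 -1.1 38.8] roll -2.7 (mod180)
[ 0.477  0.679 -1.254  1.72   0.677  1.26   2.156]
```

View pics/w2.png

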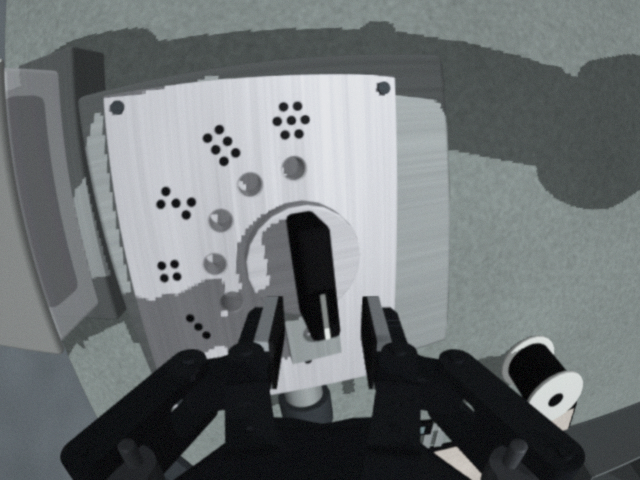

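Fingers straddle the bar (bar top from (302,213) to (328,335)), so I'll descend and close to a loose wrench gap.

send_rows:
  slide:
    - [1,-1,10]
    - [1,-1,20]
    - [1,-1,30]
    - [1,-1,38]
    - [1,-1,38]
    - [1,-1,38]
    - [1,-1,38]
    - [1,-1,38]
  roll: [0,0,0,0,0,0,0,0]
  claw: [0.4,0.4,0.4,0.4,0.35,0.3,0.28,0.28]
  force: 20

```text
t: 5.58
eef_pos: [0.5712, 0.1597, 0.1818]
tool_rot: [0.0, -0.69, 0.723, -0.0]
contact_force: [-0.3, -0.3, -0.0]
gripper_width: 0.281
grasp_force: 0.0
```

send_rows:
  slide:
    - [0,0,0]
    - [0,0,0]
    - [0,0,0]
    - [0,0,0]
    - [0,0,0]
    - [0,0,0]
    - [0,0,0]
    - [0,0,0]
  roll: [4,9,14,19,24,29,34,39]
  claw: [0.26,0.26,0.26,0.26,0.26,0.26,0.26,0.26]

```text
t: 6.25
eef_pos: [0.5727, 0.1594, 0.1824]
tool_rot: [0.002, -0.407, 0.913, -0.001]
contact_force: [4.1, 0.5, 0.9]
gripper_width: 0.26
grasp_force: 11.1
```

```bash
python3 -c "
from h import *
go([.570,.158,.178],0);o=bot.get_obs(); print(np.round(o['q'],3),o['torque'])"
```

```text
t 6.25 q7 1.528 pos [0.5727 0.1594 0.1824] yang 138.1 F [4.1 0.5 0.9] grip 0.260 11.1
 slide [2.9 1.1 4.4] roll -41.9 (mod180)
[ 0.388  0.629 -1.077  1.755  0.611  1.132  1.528] [-0.07428454 -0.93405576  0.44468236]
```

send_rows:
  slide:
    - [0,0,0]
    - [0,0,0]
    - [0,0,0]
    - [0,0,0]
    - [0,0,0]
    - [0,0,0]
    - [0,0,0]
    - [0,0,0]
  roll: [5,11,17,23,29,35,40,45]
  claw: [0.26,0.26,0.26,0.26,0.26,0.26,0.26,0.26]

```text
t: 6.92
eef_pos: [0.5728, 0.1575, 0.182]
tool_rot: [0.002, -0.026, 1.0, -0.001]
contact_force: [2.9, -3.7, -1.0]
gripper_width: 0.264
grasp_force: 2.0
```

send_rows:
  slide:
    - [0,0,0]
    - [0,0,0]
    - [0,0,0]
    - [0,0,0]
    - [0,0,0]
    - [0,0,0]
    - [0,0,0]
    - [0,0,0]
  roll: [5,11,17,23,29,35,40,45]
  claw: [0.26,0.26,0.26,0.26,0.26,0.26,0.26,0.26]

```text
t: 7.58
eef_pos: [0.5716, 0.157, 0.1816]
tool_rot: [0.001, 0.358, 0.934, -0.001]
contact_force: [0.6, -4.9, 0.9]
gripper_width: 0.263
grasp_force: 6.6
```

```bash
python3 -c "
from h import *
go([.570,.158,.178],30);o=bot.get_obs(); print(np.round(o['q'],3),o['torque']); snap('wrist','w3')"
```

```text
t 7.58 q7 0.142 pos [0.5716 0.157  0.1816] yang 48.0 F [ 0.6 -4.9  0.9] grip 0.263 6.6
 slide [ 1.9 -0.3  3.6] roll 18.0 (mod180)
[ 0.17   0.492 -0.724  1.77   0.379  1.025  0.142] [-1.07973407 -0.02655916  0.26148307]
```

View pics/w3.png

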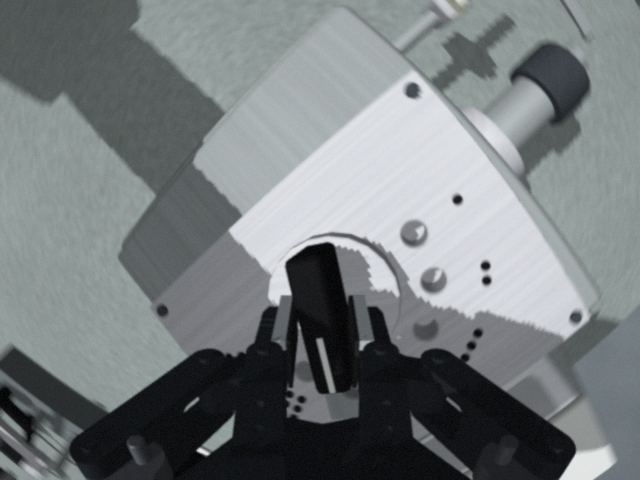

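The bar, from (312,245) to (338,390), lags the fingers by about 10°. I'll turn 23° more so the detent takes over, then open the gripper.

send_rows:
  slide:
    - [0,0,0]
    - [0,0,0]
    - [0,0,0]
    - [0,0,0]
    - [0,0,0]
    - [0,0,0]
    - [0,0,0]
    - [0,0,0]
  roll: [4,8,12,16,20,23,23,23]
  claw: [0.26,0.26,0.26,0.26,0.26,0.26,0.26,0.26]

```text
t: 8.3
eef_pos: [0.5708, 0.1589, 0.1816]
tool_rot: [0.0, 0.534, 0.845, -0.0]
contact_force: [-1.2, -2.5, 1.3]
gripper_width: 0.263
grasp_force: 1.4
```

send_rows:
  slide:
    - [0,0,0]
    - [0,0,0]
    - [0,0,0]
    - [0,0,-5]
    - [0,0,-20]
    - [0,0,-45]
    - [0,0,-70]
    - [0,0,-90]
  roll: [0,0,0,0,0,0,0,0]
  claw: [0.3,0.36,0.42,0.45,0.45,0.45,0.45,0.45]

```text
t: 8.97
eef_pos: [0.5712, 0.16, 0.2735]
tool_rot: [0.0, 0.534, 0.845, 0.001]
contact_force: [0.9, -0.2, -0.3]
gripper_width: 0.448
grasp_force: 0.0
```

```bash
python3 -c "
from h import *
go([.50,.158,.30],30); im=snap('wrist','w4'); t=snap('top','top4')
print(np.round(bot.get_obs()['q'],3))
a=cv2.resize(t[165:240,215:310],(380,300),interpolation=cv2.INTER_CUBIC)
im=cv2.resize(im,(400,300),interpolation=cv2.INTER_AREA) if 0 else im[60:360,140:540]
cv2.imwrite('pics/c4.png',np.hstack([a,im])[:,:,::-1])
D=np.array([.582,.158,.147]);R=plateR(0.0)
for k in (5,5.5,6,7): print(k,np.round(proj(load('w4'),D+R@dialpt(.052,np.pi/6*(k-1),.011),True)[0]-[140,60]+[380,0]),np.round((proj(load('top4'),D+R@dialpt(.052,np.pi/6*(k-1),.011))[0]-[215,165])*4))
"
```

```text
t 8.97 q7 -0.153 pos [0.5712 0.16   0.2735] yang 25.4 F [ 0.9 -0.2 -0.3] grip 0.448 0.0
 slide [ 28.8 -65.2 -26.6] roll -4.6 (mod180)
[ 0.138  0.379 -0.671  1.672  0.254  1.172 -0.154]
5 [606. 238.] [227. 138.]
5.5 [590. 244.] [242. 150.]
6 [573. 246.] [254. 166.]
7 [540. 237.] [263. 204.]
```

View pics/c4.png

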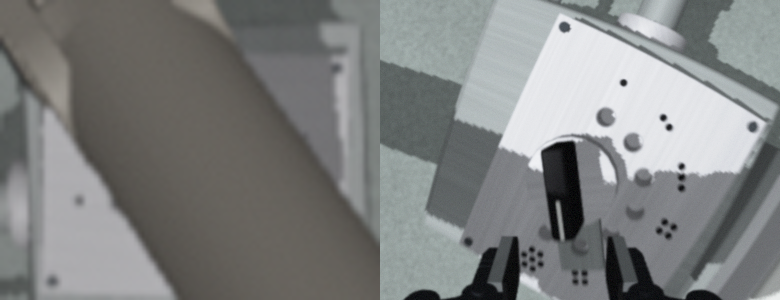

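Right half: the arm hole is at (580,246) beside the six-dot mark, with six dots at (580,277) and seven at (532,260). I'll fit its angle exactly.

```bash
cat > fit2.py <<'E'
from h import *
w=load('w4'); off=np.array([140-380,60])
ks=[1,2,3,4,7]; h=np.array([(606,116),(632,142),(643,177),(634,210),(546,231)])+off; a=np.array([[580,246]])+off
D0=np.array([.582,.158,.147])
def f(p,full=0):
    R=plateR(p[2]); D=np.array([p[0],p[1],.147])
    P=D+np.array([dialpt(.052,np.pi/6*(k-1),0) for k in ks])@R.T
    Q=D+R@dialpt(.052,p[3],.011)
    return np.r_[(proj(w,P,True)-h).ravel(),(proj(w,Q,True)-a).ravel()]
r=least_squares(f,[.582,.158,0,2.6]); print(np.round(r.x,4),np.degrees(r.x[3]),np.round(r.fun,1))
go([.50,.158,.30],30)
E
python3 fit2.py
```

```text
[ 0.5837  0.159  -0.0095  2.539 ] 145.47675013113835 [-0.1  0.7  0.7 -0.2 -0.2 -0.5 -0.1 -0.1 -0.3  0.5 -0.  -0.3]
t 9.07 q7 -0.154 pos [0.5729 0.1608 0.2756] yang 25.4 F [ 0.2  0.4 -1.1] grip 0.449 0.0
 slide [ 28.6 -66.9 -24.9] roll -4.6 (mod180)
```

```bash
python3 -c "
from h import *
go([.4547,-.3382,.20],90)"
```

```text
t 9.07 q7 -0.154 pos [0.5729 0.1608 0.2756] yang 25.4 F [ 0.2  0.4 -1.1] grip 0.449 0.0
 slide [-400.2 -321.1   73.6] roll -64.6 (mod180)
```

send_rows:
  slide:
    - [-20,-15,-5]
    - [-45,-36,-5]
    - [-75,-60,-5]
    - [-105,-85,-5]
    - [-135,-108,-5]
    - [-165,-132,-5]
    - [-195,-156,-5]
    - [-225,-180,0]
  roll: [-2,-7,-13,-19,-25,-31,-37,-43]
  claw: [0.6,0.6,0.6,0.6,0.6,0.6,0.6,0.6]

```text
t: 9.73
eef_pos: [0.5041, -0.1226, 0.2717]
tool_rot: [0.001, 0.185, 0.983, -0.0]
contact_force: [0.6, -0.8, 0.2]
gripper_width: 0.604
grasp_force: 0.0
```

```bash
python3 -c "
from h import *
go([.4547,-.3382,.19],90)"
```

```text
t 9.73 q7 1.146 pos [ 0.5041 -0.1226  0.2717] yang 68.7 F [ 0.6 -0.8  0.2] grip 0.604 0.0
 slide [ -32.3 -218.8   81.7] roll -21.3 (mod180)
```

send_rows:
  slide:
    - [-5,-30,0]
    - [-10,-65,5]
    - [-15,-100,20]
    - [-20,-135,35]
    - [-25,-170,50]
    - [-30,-200,65]
    - [-32,-217,80]
    - [-32,-219,82]
  roll: [-4,-9,-14,-19,-21,-21,-21,-21]
  claw: [0.6,0.6,0.6,0.6,0.6,0.6,0.6,0.6]

```text
t: 10.4
eef_pos: [0.4497, -0.3402, 0.1857]
tool_rot: [-0.002, 0.009, 1.0, 0.001]
contact_force: [-1.3, -0.2, -1.2]
gripper_width: 0.596
grasp_force: 0.0
```

```bash
python3 -c "
from h import *
go([.4547,-.3382,.076],90); im=snap('wrist','w5')
print(np.round(bot.get_obs()['q'],3))
w=load('w5'); print(proj(w,[.4547,-.3382,.0955],True),proj(w,[.513,-.322,.0885],True))"
```

```text
t 10.40 q7 1.830 pos [ 0.4497 -0.3402  0.1857] yang 89.0 F [-1.3 -0.2 -1.2] grip 0.596 0.0
 slide [ -5.5   1.9 109.7] roll -1.0 (mod180)
[ 1.035  0.418 -0.639  1.834  0.293  0.99   1.829]
[[322.13165717 250.60038452]] [[345.07391376 319.20564888]]
```

View pics/w5.png

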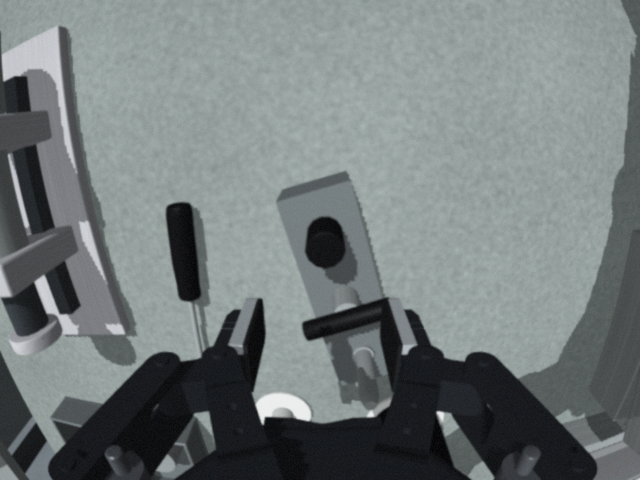

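Knob top at (323,248), prediction (322,251), so the measurement agrees. Descend and grip.

send_rows:
  slide:
    - [-2,1,15]
    - [-4,2,35]
    - [-5,2,55]
    - [-5,2,75]
    - [-5,2,92]
    - [-5,2,104]
    - [-5,2,111]
    - [-5,2,112]
  roll: [-1,-1,-1,-1,-1,-1,-1,-1]
  claw: [0.6,0.6,0.6,0.6,0.6,0.6,0.6,0.6]

```text
t: 11.12
eef_pos: [0.4586, -0.3332, 0.0766]
tool_rot: [-0.0, -0.004, 1.0, 0.001]
contact_force: [0.2, -0.1, 0.3]
gripper_width: 0.601
grasp_force: 0.0
```

send_rows:
  slide:
    - [0,0,0]
    - [0,0,0]
    - [0,0,0]
    - [0,0,0]
    - [0,0,0]
    - [0,0,0]
    - [0,0,0]
    - [0,0,0]
  roll: [0,0,0,0,0,0,0,0]
  claw: [0.5,0.4,0.3,0.2,0.2,0.2,0.2,0.2]
  force: 25

```text
t: 11.78
eef_pos: [0.4594, -0.3351, 0.0785]
tool_rot: [0.001, -0.003, 1.0, -0.001]
contact_force: [0.7, -1.6, 6.0]
gripper_width: 0.32
grasp_force: 24.6
```

```bash
python3 -c "
from h import *
go([.4547,-.3382,.096],90)"
```

```text
t 11.78 q7 1.735 pos [ 0.4594 -0.3351  0.0785] yang 90.3 F [ 0.7 -1.6  6. ] grip 0.320 24.6
 slide [  4.7  -3.1 -17.5] roll 0.3 (mod180)
```

send_rows:
  slide:
    - [0,0,-4]
    - [0,0,-9]
    - [0,0,-14]
    - [0,0,-19]
    - [0,0,-22]
    - [0,0,-22]
    - [0,0,-22]
    - [0,0,-22]
  roll: [0,0,0,0,0,0,0,0]
  claw: [0.2,0.2,0.2,0.2,0.2,0.2,0.2,0.2]
  force: 22

```text
t: 12.45
eef_pos: [0.4582, -0.3342, 0.0991]
tool_rot: [-0.0, -0.003, 1.0, 0.0]
contact_force: [-0.1, -0.5, -1.3]
gripper_width: 0.318
grasp_force: 24.3
```

send_rows:
  slide:
    - [2,0,0]
    - [5,0,0]
    - [8,0,0]
    - [11,0,0]
    - [14,0,0]
    - [16,0,0]
    - [17,0,0]
    - [17,0,0]
  roll: [0,0,0,0,0,0,0,0]
  claw: [0.2,0.2,0.2,0.2,0.2,0.2,0.2,0.2]

```text
t: 13.12
eef_pos: [0.4412, -0.3351, 0.0994]
tool_rot: [0.0, -0.003, 1.0, -0.0]
contact_force: [2.4, -3.4, -2.8]
gripper_width: 0.314
grasp_force: 22.0
```

```bash
python3 -c "
from h import *
go([.4547,-.3382,.096],90); im=snap('wrist','w6'); s=snap('scene','s6')
a=cv2.resize(s[150:270,160:260],(500,600),interpolation=cv2.INTER_CUBIC)
cv2.imwrite('pics/c6.png',np.hstack([a,cv2.resize(im[180:430,220:345],(300,600))])[:,:,::-1])"
```

```text
t 13.12 q7 1.771 pos [ 0.4412 -0.3351  0.0994] yang 90.3 F [ 2.4 -3.4 -2.8] grip 0.314 22.0
 slide [-13.5  -3.2   3.4] roll 0.3 (mod180)
```

View pics/c6.png

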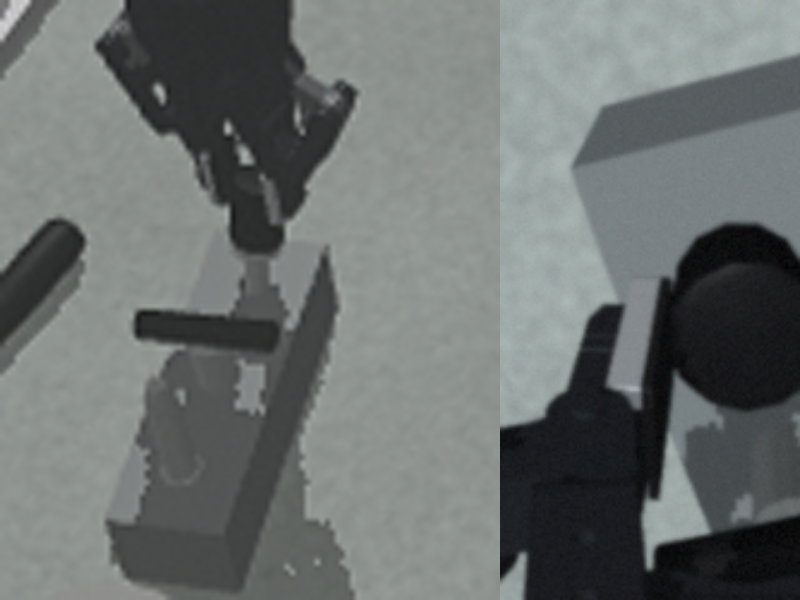

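The scene half shows the pin drawn about 20 mm, with its collar above the rack. The wrist half shows the knob's top face at about (322,320) px and its lower rim edge at 274. I'll estimate the tilt.

```bash
cat > tilt.py <<'E'
from h import *
def rim(c,th,z,r=.014,n=72):  # circle at height z on pin axis; c=collar underside centre
    a=np.linspace(0,2*np.pi,n); n_=np.array([-np.sin(th),0,np.cos(th)]); e=np.array([np.cos(th),0,np.sin(th)])
    return c+z*n_+r*(np.cos(a)[:,None]*e+np.sin(a)[:,None]*np.array([0,1,0]))
def solve(f,ytop0,ytop1,ybot0,ytip,g):
    w=load(f)
    def F(p):
        c=np.array([p[0],g[1],p[1]]); T=proj(w,rim(c,p[2],.045),True)[:,1]; B=proj(w,rim(c,p[2],.005),True)[:,1]
        return [T.min()-ytop0,T.max()-ytop1,B.min()-ybot0]
    return least_squares(F,[g[0],g[2],.1])
if __name__=='__main__':
    r=solve('w6',180+265/2.4,180+408/2.4,180+224/2.4,0,[.45,-.335,.072]); print(r.x,np.degrees(r.x[2]),r.cost)
    w=load('w6')
    for th in (0,8,15):
        t=np.radians(th); n=np.array([-np.sin(t),0,np.cos(t)]); P=np.array([.4375,-.335,.107]); c=P-n*.035
        T=proj(w,rim(c,t,.045),True)[:,1];B=proj(w,rim(c,t,.005),True)[:,1]; print(th,T.min(),T.max(),B.min())
    go([.44,-.335,.13],90)
E
python3 tilt.py
```

```text
[0.45547153 0.05733718 0.24356847] 13.955445273095602 1.8126887642275333e-24
0 296.1826960702232 355.0165833607346 256.5450845701013
8 290.77855067683925 354.78746609163863 263.48036499218495
15 286.53775002355593 353.91301000740003 270.058607639392
t 13.22 q7 1.771 pos [ 0.4415 -0.335   0.0994] yang 90.3 F [ 1.2 -3.9 -1.5] grip 0.317 22.1
 slide [  1.5  -0.  -30.6] roll 0.3 (mod180)
```

Tilt is about 14°, as wanted. I'll pull it out along its axis and carry it to above the arm's hole.

send_rows:
  slide:
    - [1,0,-4]
    - [2,0,-10]
    - [4,0,-18]
    - [5,0,-30]
    - [5,0,-50]
    - [5,10,-80]
    - [0,25,-110]
    - [-10,45,-140]
  roll: [0,0,0,0,0,0,0,0]
  claw: [0.2,0.2,0.2,0.2,0.2,0.2,0.2,0.2]
  force: 30

```text
t: 13.88
eef_pos: [0.4493, -0.2894, 0.2408]
tool_rot: [-0.001, -0.002, 1.0, 0.0]
contact_force: [0.6, -0.7, -1.7]
gripper_width: 0.312
grasp_force: 30.2
```

send_rows:
  slide:
    - [-10,25,-40]
    - [-20,55,-60]
    - [-30,85,-62]
    - [-42,120,-62]
    - [-54,155,-62]
    - [-66,190,-62]
    - [-78,225,-62]
    - [-90,260,-62]
  roll: [0,0,0,0,0,0,0,0]
  claw: [0.2,0.2,0.2,0.2,0.2,0.2,0.2,0.2]

```text
t: 14.55
eef_pos: [0.5388, -0.0267, 0.302]
tool_rot: [-0.001, -0.003, 1.0, -0.0]
contact_force: [0.5, -0.9, -1.3]
gripper_width: 0.312
grasp_force: 30.2
```

```bash
python3 -c "
from h import *
go([.59,.116,.29],90);print(np.round(bot.get_obs()['q'],3))"
```

```text
t 14.55 q7 1.301 pos [ 0.5388 -0.0267  0.302 ] yang 90.4 F [ 0.5 -0.9 -1.3] grip 0.312 30.2
 slide [-52.1 142.4  11.9] roll 0.4 (mod180)
[ 0.625  0.293 -0.838  1.749  0.232  1.204  1.301]
```

send_rows:
  slide:
    - [-8,20,0]
    - [-18,50,5]
    - [-28,80,12]
    - [-38,105,20]
    - [-46,125,26]
    - [-50,138,27]
    - [-52,142,27]
    - [-52,142,27]
  roll: [0,0,0,0,0,0,0,0]
  claw: [0.2,0.2,0.2,0.2,0.2,0.2,0.2,0.2]

```text
t: 15.22
eef_pos: [0.5901, 0.1149, 0.2747]
tool_rot: [-0.0, -0.004, 1.0, 0.0]
contact_force: [-0.3, 0.1, -0.7]
gripper_width: 0.316
grasp_force: 30.2
```

```bash
python3 -c "
from h import *
go([.59,.116,.236],90); im=snap('wrist','w7'); s=snap('scene','s7')
a=cv2.resize(s[190:340,300:430],(520,600),interpolation=cv2.INTER_CUBIC)
cv2.imwrite('pics/c7.png',np.hstack([a,cv2.resize(im[170:420,262:379],(280,600))])[:,:,::-1])"
```

```text
t 15.22 q7 0.995 pos [0.5901 0.1149 0.2747] yang 90.5 F [-0.3  0.1 -0.7] grip 0.316 30.2
 slide [ 0.1  1.1 38.7] roll 0.5 (mod180)
```

View pics/c7.png

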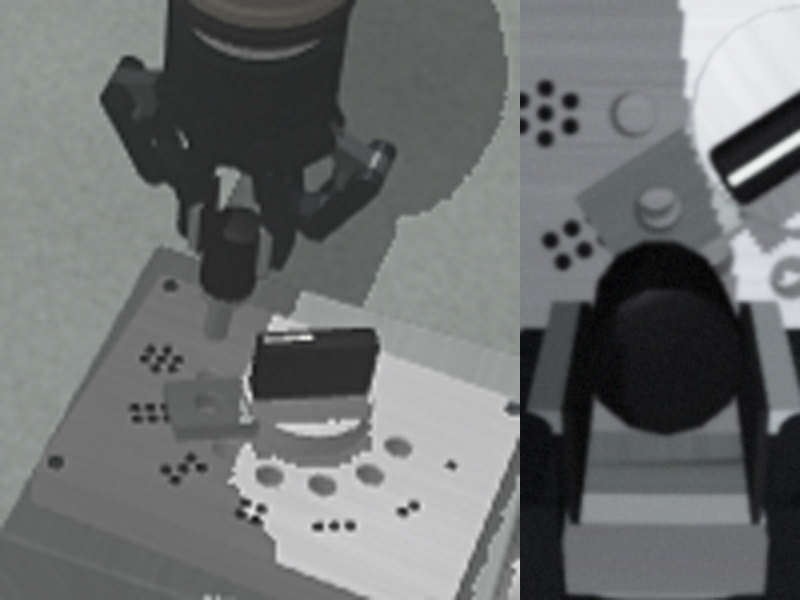

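Scene crop: the knob's bottom is near (228,285), the shank ends at about (216,336), and the arm hole is at (208,403). Wrist crop: the arm hole is at (659,207), i.e. px (320,256). I'll compute the offset.

```bash
python3 - <<'E'
from h import *
from tilt import rim,solve
s,w=load('s7'),load('w7'); T=np.array([.5901,.1149,.2747])
sc=lambda p:np.round((proj(s,p)-[300,190])*4+1.5)
S=lambda x,y:(np.array([x,y])-1.5)/4+[300,190]
hs=S(208,403); hw=np.array([262+(659-520+.5)/2.4-.5,170+207.5/2.4-.5])
q=least_squares(lambda p:np.r_[(proj(s,p)-hs).ravel(),(proj(w,p,True)-hw).ravel()],[.609,.116,.165]); Q=q.x; print('hole',Q,q.cost)
r=solve('w7',170+288/2.4,170+432/2.4,170+241/2.4,0,[T[0]+.0067,T[1],T[2]-.027]); print('pin from wrist',r.x,np.degrees(r.x[2]))
for th in (10,14,17):
    t=np.radians(th);n=np.array([-np.sin(t),0,np.cos(t)]); G=T+[-.002,0,.0076]; c=G-.036*n
    print(th,'nose',sc(c-.03*n),'nose w',np.round(c-.03*n,4),'collar',sc(c),'knobbot',sc(c+.005*n),'wrist y',[round(v) for v in ((proj(w,rim(c,t,.045),True)[:,1].min()-170)*2.4,(proj(w,rim(c,t,.045),True)[:,1].max()-170)*2.4,(proj(w,rim(c,t,.005),True)[:,1].min()-170)*2.4)])
print(sc(Q))
E
```

```text
hole [0.60750035 0.11511562 0.16446785] 0.029345433097492355
pin from wrist [0.60141029 0.23473597 0.21135565] 12.109786753890393
10 nose [[220. 334.]] nose w [0.5996 0.1149 0.2173] collar [[227. 292.]] knobbot [[229. 284.]] wrist y [294, 448, 235]
14 nose [[217. 340.]] nose w [0.6041 0.1149 0.2183] collar [[225. 295.]] knobbot [[227. 287.]] wrist y [289, 447, 244]
17 nose [[214. 344.]] nose w [0.6074 0.1149 0.2192] collar [[224. 297.]] knobbot [[226. 289.]] wrist y [285, 446, 252]
[[209. 403.]]
```

send_rows:
  slide:
    - [-1,0,8]
    - [-2,0,18]
    - [-3,0,28]
    - [-3,0,36]
    - [-3,0,41]
    - [-3,0,41]
    - [-3,0,41]
    - [-3,0,41]
  roll: [0,0,0,0,0,0,0,0]
  claw: [0.2,0.2,0.2,0.2,0.2,0.2,0.2,0.2]

```text
t: 15.98
eef_pos: [0.594, 0.1137, 0.2336]
tool_rot: [0.0, -0.003, 1.0, 0.0]
contact_force: [0.1, -0.1, -1.1]
gripper_width: 0.313
grasp_force: 30.2
```

```bash
python3 -c "
from h import *
go([.608-.0125+.001,.1153,.165+.0565-.004],90);snap('wrist','w8');go([.608-.0125+.001,.1153,.165+.0565-.004],90)"
```

```text
t 15.98 q7 0.967 pos [0.594  0.1137 0.2336] yang 90.3 F [ 0.1 -0.1 -1.1] grip 0.313 30.2
 slide [-2.5  1.6 16.1] roll 0.3 (mod180)
t 16.03 q7 0.967 pos [0.5941 0.1137 0.2338] yang 90.3 F [ 0.5 -0.4 -1.1] grip 0.315 30.2
 slide [-2.4  1.6 16.3] roll 0.3 (mod180)
```

send_rows:
  slide:
    - [-0.5,1,2]
    - [-1,1.5,4]
    - [-1.5,1.5,6]
    - [-2,1.5,8]
    - [-2.5,1.5,10]
    - [-3,1.5,12]
    - [-3,1.5,14]
    - [-3,1.5,15]
  roll: [0,0,0,0,0,0,0,0]
  claw: [0.2,0.2,0.2,0.2,0.2,0.2,0.2,0.2]

```text
t: 16.7
eef_pos: [0.5968, 0.1151, 0.218]
tool_rot: [-0.0, -0.003, 1.0, 0.0]
contact_force: [0.6, 0.8, -1.2]
gripper_width: 0.311
grasp_force: 30.2
```

send_rows:
  slide:
    - [0,0,0.5]
    - [0,0,1]
    - [-0.5,0,1.5]
    - [-0.5,0,2]
    - [-0.5,0,2.5]
    - [-1,0,3]
    - [-1,0,3]
    - [-1,0,3]
  roll: [0,0,0,0,0,0,0,0]
  claw: [0.2,0.2,0.2,0.2,0.2,0.2,0.2,0.2]

```text
t: 17.37
eef_pos: [0.5978, 0.115, 0.2152]
tool_rot: [-0.0, -0.003, 1.0, 0.0]
contact_force: [0.8, 0.9, -1.2]
gripper_width: 0.315
grasp_force: 30.1
```

```bash
python3 -c "
from h import *
go([.608-.0125+.001,.1153,.165+.0565-.004],90)"
```

```text
t 17.37 q7 0.952 pos [0.5978 0.115  0.2152] yang 90.3 F [ 0.8  0.9 -1.2] grip 0.315 30.1
 slide [ 1.3  0.4 -2.3] roll 0.3 (mod180)
```

send_rows:
  slide:
    - [0,0,0.7]
    - [-0.3,0,1.4]
    - [-0.5,0,2.1]
    - [-0.7,0,2.8]
    - [-0.9,0,3.5]
    - [-1,0,4]
    - [-1,0,4]
    - [-1,0,4]
  roll: [0,0,0,0,0,0,0,0]
  claw: [0.2,0.2,0.2,0.2,0.2,0.2,0.2,0.2]

```text
t: 18.03
eef_pos: [0.5989, 0.115, 0.2118]
tool_rot: [0.0, -0.003, 1.0, -0.0]
contact_force: [-1.4, 0.8, 4.9]
gripper_width: 0.315
grasp_force: 30.7
```

```bash
python3 -c "
from h import *
go([.608-.0125+.001,.1153,.165+.0565-.004],90); im=snap('wrist','w9'); s=snap('scene','s9')
a=cv2.resize(s[200:350,300:430],(520,600),interpolation=cv2.INTER_CUBIC)
cv2.imwrite('pics/c9.png',np.hstack([a,cv2.resize(im[170:420,262:379],(280,600))])[:,:,::-1])"
```

```text
t 18.03 q7 0.949 pos [0.5989 0.115  0.2118] yang 90.3 F [-1.4  0.8  4.9] grip 0.315 30.7
 slide [ 2.4  0.3 -5.7] roll 0.3 (mod180)
```

View pics/c9.png

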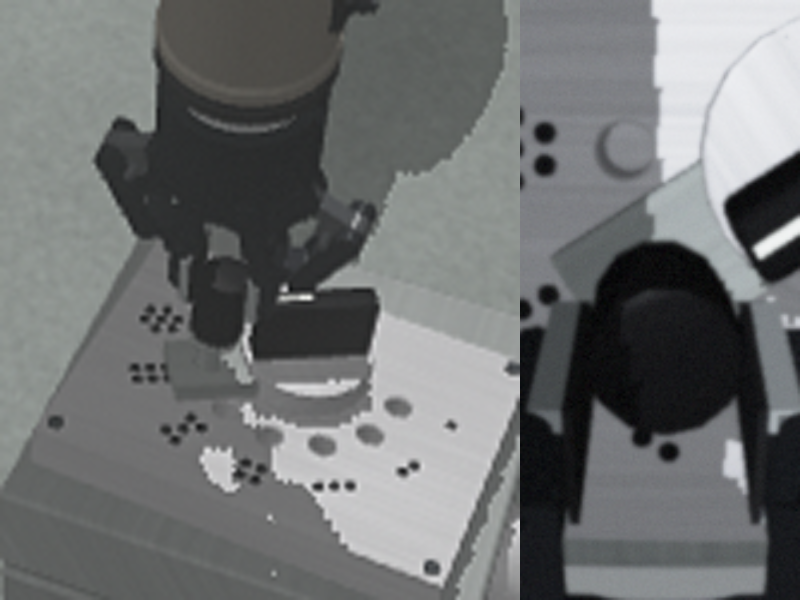

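The pin's nose is in the arm hole and it stops softly at about 6 N, roughly at plate depth. The fits put the plate's hole clockwise of the click, so I'll feel that way with light pressure.

send_rows:
  slide:
    - [0.4,-0.3,0.3]
    - [0.9,-0.5,0.5]
    - [1.3,-0.8,0.5]
    - [1.7,-1,0.5]
    - [2.2,-1.3,0.5]
    - [2.6,-1.5,0.5]
    - [3,-1.8,0.5]
    - [3,-1.8,0.5]
  roll: [0,0,0,0,0,0,0,0]
  claw: [0.2,0.2,0.2,0.2,0.2,0.2,0.2,0.2]

```text
t: 18.8
eef_pos: [0.5961, 0.1139, 0.2109]
tool_rot: [0.0, -0.003, 1.0, 0.001]
contact_force: [1.5, 5.4, 1.7]
gripper_width: 0.312
grasp_force: 30.1
```

```bash
python3 -c "
from h import *
go([.5989,.115,.2118],90)"
```

```text
t 18.80 q7 0.951 pos [0.5961 0.1139 0.2109] yang 90.4 F [1.5 5.4 1.7] grip 0.312 30.1
 slide [-2.8  1.1 -0.9] roll 0.4 (mod180)
```

send_rows:
  slide:
    - [0,0,0.5]
    - [0,0,1]
    - [-0.2,0,1.5]
    - [-0.4,0,2]
    - [-0.5,0,2]
    - [-0.5,0,2]
    - [-0.5,0,2]
    - [-0.5,0,2]
  roll: [0,0,0,0,0,0,0,0]
  claw: [0.2,0.2,0.2,0.2,0.2,0.2,0.2,0.2]

```text
t: 19.47
eef_pos: [0.5963, 0.1137, 0.2086]
tool_rot: [0.0, -0.003, 1.0, 0.0]
contact_force: [1.9, 5.2, 1.7]
gripper_width: 0.313
grasp_force: 30.1
```

```bash
python3 -c "
from h import *
go([.5989,.115,.2118],90)"
```

```text
t 19.47 q7 0.950 pos [0.5963 0.1137 0.2086] yang 90.4 F [1.9 5.2 1.7] grip 0.313 30.1
 slide [-2.6  1.3 -3.2] roll 0.4 (mod180)
```

It is going in freely. Lower a little more, staying above the bar's top.

send_rows:
  slide:
    - [-0.2,0,0.7]
    - [-0.4,0,1.4]
    - [-0.6,0,2.1]
    - [-0.8,0,2.8]
    - [-1,0,3.5]
    - [-1,0,4]
    - [-1,0,4]
    - [-1,0,4]
  roll: [0,0,0,0,0,0,0,0]
  claw: [0.2,0.2,0.2,0.2,0.2,0.2,0.2,0.2]

```text
t: 20.13
eef_pos: [0.5974, 0.1135, 0.2045]
tool_rot: [0.0, -0.003, 1.0, 0.0]
contact_force: [2.3, 5.8, 1.6]
gripper_width: 0.31
grasp_force: 30.2
```

```bash
python3 -c "
from h import *
go([.5989,.115,.2118],90)"
```

```text
t 20.13 q7 0.947 pos [0.5974 0.1135 0.2045] yang 90.4 F [2.3 5.8 1.6] grip 0.310 30.2
 slide [-1.6  1.5 -7.3] roll 0.4 (mod180)
```

send_rows:
  slide:
    - [0,0,0]
    - [0,0,0]
    - [0,0,0]
    - [0,0,0]
    - [0,0,0]
    - [0,0,-10]
    - [0,0,-25]
    - [0,0,-45]
  roll: [0,0,0,0,0,0,0,0]
  claw: [0.33,0.36,0.4,0.45,0.5,0.5,0.5,0.5]

```text
t: 20.8
eef_pos: [0.5966, 0.1126, 0.2497]
tool_rot: [-0.001, -0.003, 1.0, -0.0]
contact_force: [0.1, -0.4, -0.9]
gripper_width: 0.502
grasp_force: 0.0
```

```bash
python3 -c "
from h import *
go([.5989,.115,.2118],90); im=snap('wrist','w10'); s=snap('scene','s10')
a=cv2.resize(s[200:350,300:430],(520,600),interpolation=cv2.INTER_CUBIC)
cv2.imwrite('pics/c10.png',np.hstack([a,cv2.resize(im[170:420,262:379],(280,600))])[:,:,::-1])"
```

```text
t 20.80 q7 0.980 pos [0.5966 0.1126 0.2497] yang 90.3 F [ 0.1 -0.4 -0.9] grip 0.502 0.0
 slide [-2.4  2.4 37.9] roll 0.3 (mod180)
```

View pics/c10.png

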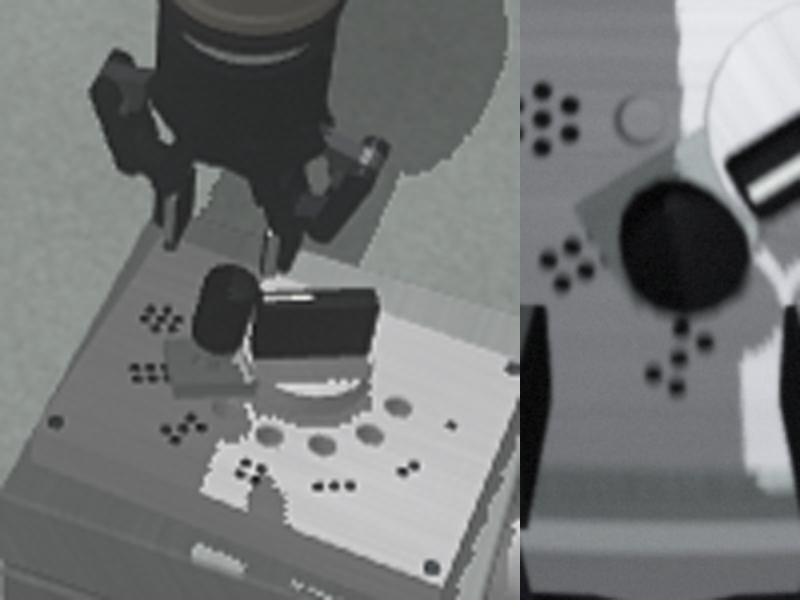

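The knob now stands over the arm near bar height, its top at about (228,266) and its lower edge at about (215,350) in the scene crop. That puts me at 12 pictures viewed against the limit of 10, so I'll view no more and check numerically. Compare with the model at different depths.

```bash
cat > seat.py <<'E'
from h import *
import sys
def outline(f,gap,fish,ang=2.618,D=np.array([.583,.1585,.147])):
    R=plateR(-.003); a=np.linspace(0,2*np.pi,60); P=[]
    for z in (.005,.045):
        for t in a: P.append(D+R@(dialpt(.052,ang,.011+gap+z)+.014*np.array([np.cos(t),np.sin(t),0])))
    p=proj(load(f),np.array(P),fish); m=np.zeros((480,640),np.uint8); cv2.fillConvexPoly(m,cv2.convexHull(p.astype(np.float32)).astype(np.int32),1); return m>0,p
def iou(f,fish):
    im=cv2.imread(f'pics/{f}.png').max(2)
    out=[]
    for gap in np.arange(-.002,.02,.001):
        best=max((score(im,f,gap,fish,ang,dx,dy),ang,dx,dy) for ang in (2.58,2.65) for dx in(-.002,0,.002) for dy in(-.002,0,.002)); out.append((best[0],round(gap,4),best[1:]))
    return sorted(out,reverse=True)[:5]
def score(im,f,gap,fish,ang,dx,dy):
    m,_=outline(f,gap,fish,ang,np.array([.583+dx,.1585+dy,.147])); k=np.ones((5,5),np.uint8); ring=(cv2.dilate(m.astype(np.uint8),k)>0)&~m
    return (im[ring]>60).mean()-(im[m]>60).mean()
if __name__=='__main__':
    for f,fi in((sys.argv[1],False),(sys.argv[2],True)):
        print(f,*iou(f,fi),sep='\n ')
        for g in (0,.005,.01): p=outline(f,g,fi)[1]; print(g,p.min(0).round(1),p.max(0).round(1))
E
python3 seat.py s10 w10
python3 -c "
from h import *
for f,b in(('s10',(340,400,255,300)),('w10',(295,370,235,310))):
    x0,x1,y0,y1=b; im=cv2.imread(f'pics/{f}.png').max(2)[y0:y1,x0:x1]; n,l,s,c=cv2.connectedComponentsWithStats((im<58).astype(np.uint8)); print(f,[(s[i][0]+x0,s[i][1]+y0,s[i][0]+s[i][2]+x0,s[i][1]+s[i][3]+y0,s[i][4]) for i in range(1,n) if s[i][4]>60])
go([.5989,.115,.25],90)"
```

```text
s10
 (np.float64(0.6877115334548294), np.float64(0.009), (2.58, -0.002, 0.002))
 (np.float64(0.6824138563049853), np.float64(0.01), (2.58, -0.002, 0.002))
 (np.float64(0.6777847309136421), np.float64(0.003), (2.65, -0.002, 0.002))
 (np.float64(0.6763842414293831), np.float64(0.006), (2.65, 0, 0.002))
 (np.float64(0.6742507309941521), np.float64(0.015), (2.58, 0, 0.002))
0 [345.1 268.4] [361.8 292.4]
0.005 [345.4 266.6] [362.2 290.6]
0.01 [345.8 264.7] [362.6 288.8]
w10
 (np.float64(0.6517710532488858), np.float64(0.019), (2.58, 0, 0.002))
 (np.float64(0.6429219858156028), np.float64(0.018), (2.58, 0, 0.002))
 (np.float64(0.634091903400805), np.float64(0.016), (2.58, 0, 0.002))
 (np.float64(0.6311662893793624), np.float64(0.015), (2.58, 0, 0.002))
 (np.float64(0.630651259772091), np.float64(0.017), (2.58, 0, 0.002))
0 [294.5 237.3] [346.1 293.4]
0.005 [293.8 237.8] [346.8 295.5]
0.01 [293.1 238.4] [347.4 297.6]
s10 [(np.int32(367), np.int32(255), np.int32(386), np.int32(268), np.int32(108)), (np.int32(348), np.int32(266), np.int32(394), np.int32(289), np.int32(694))]
w10 [(np.int32(348), np.int32(235), np.int32(370), np.int32(261), np.int32(271)), (np.int32(303), np.int32(245), np.int32(358), np.int32(310), np.int32(2399))]
t 20.90 q7 0.980 pos [0.599  0.114  0.2538] yang 90.3 F [ 0.1  0.2 -0. ] grip 0.499 0.0
 slide [0.1 0.9 3.8] roll 0.3 (mod180)
```

send_rows:
  slide:
    - [2,0,0]
    - [5,0,0]
    - [6,0,0]
    - [6,0,5]
    - [6,0,12]
    - [6,0,20]
    - [6,0,26]
    - [6,0,29]
  roll: [0,0,0,0,0,0,0,0]
  claw: [0.3,0.1,0,0,0,0,0,0]
  force: 20

```text
t: 21.57
eef_pos: [0.5911, 0.1129, 0.2196]
tool_rot: [-0.001, -0.003, 1.0, -0.0]
contact_force: [-0.2, -1.0, 5.0]
gripper_width: -0.0
grasp_force: 2.6
```

```bash
python3 -c "
from h import *
go([.5925,.113,.2077],90)"
```

```text
t 21.57 q7 0.957 pos [0.5911 0.1129 0.2196] yang 90.3 F [-0.2 -1.   5. ] grip -0.000 2.6
 slide [-1.4  0.1 11.9] roll 0.3 (mod180)
```

Contact at z=0.2196, so the pin is about 12 mm short of seating. Press lightly along the axis and watch the force.

send_rows:
  slide:
    - [-0.2,0,0.6]
    - [-0.3,0,1.2]
    - [-0.5,0,1.8]
    - [-0.6,0,2.4]
    - [-0.8,0,3]
    - [-1,0,3.6]
    - [-1,0,4]
    - [-1,0,4]
  roll: [0,0,0,0,0,0,0,0]
  claw: [0,0,0,0,0,0,0,0]

```text
t: 22.23
eef_pos: [0.5925, 0.113, 0.2169]
tool_rot: [0.0, -0.003, 1.0, -0.0]
contact_force: [-0.8, -0.2, 3.7]
gripper_width: 0.0
grasp_force: 1.7
```

```bash
python3 -c "
from h import *
go([.5925,.113,.2077],90)"
```

```text
t 22.23 q7 0.955 pos [0.5925 0.113  0.2169] yang 90.3 F [-0.8 -0.2  3.7] grip 0.000 1.7
 slide [-0.  -0.   9.2] roll 0.3 (mod180)
```

send_rows:
  slide:
    - [-0.2,0,0.7]
    - [-0.3,0,1.4]
    - [-0.5,0,2.1]
    - [-0.7,0,2.8]
    - [-0.9,0,3.5]
    - [-1.1,0,4.2]
    - [-1.3,0,5]
    - [-1.3,0,5]
  roll: [0,0,0,0,0,0,0,0]
  claw: [0,0,0,0,0,0,0,0]

```text
t: 22.9
eef_pos: [0.5941, 0.1128, 0.212]
tool_rot: [0.0, -0.003, 1.0, -0.0]
contact_force: [0.8, -1.8, 6.3]
gripper_width: 0.002
grasp_force: 2.5
```

```bash
python3 -c "
from h import *
go([.5925,.113,.2077],90)"
```

```text
t 22.90 q7 0.951 pos [0.5941 0.1128 0.212 ] yang 90.3 F [ 0.8 -1.8  6.3] grip 0.002 2.5
 slide [1.6 0.2 4.3] roll 0.3 (mod180)
```

send_rows:
  slide:
    - [0,0,0.7]
    - [0,0,1.4]
    - [-0.2,0,2.1]
    - [-0.3,0,2.8]
    - [-0.4,0,3.5]
    - [-0.5,0,4.2]
    - [-0.6,0,5]
    - [-0.6,0,5]
  roll: [0,0,0,0,0,0,0,0]
  claw: [0,0,0,0,0,0,0,0]

```text
t: 23.57
eef_pos: [0.5963, 0.1122, 0.2109]
tool_rot: [0.003, -0.002, 1.0, -0.001]
contact_force: [-4.8, -6.5, 27.9]
gripper_width: 0.001
grasp_force: 13.6
```

```bash
python3 -c "
from h import *
go([.5925,.113,.2077],90)"
```

```text
t 23.57 q7 0.948 pos [0.5963 0.1122 0.2109] yang 90.2 F [-4.8 -6.5 27.9] grip 0.001 13.6
 slide [3.8 0.8 3.2] roll 0.2 (mod180)
```

The flat fingertips meet the tilted knob at its high edge (0.2077+0.0036=0.2113), so 0.2109 with a sharp force rise means seated. Back off and check numerically.

send_rows:
  slide:
    - [0,0,-5]
    - [0,0,-12]
    - [0,0,-22]
    - [0,0,-35]
    - [0,0,-50]
    - [0,0,-65]
    - [0,0,-80]
    - [0,0,-90]
  roll: [0,0,0,0,0,0,0,0]
  claw: [0,0,0,0,0,0,0,0]

```text
t: 24.23
eef_pos: [0.5945, 0.1136, 0.2989]
tool_rot: [0.001, -0.003, 1.0, 0.0]
contact_force: [-0.0, -0.7, -0.6]
gripper_width: -0.005
grasp_force: 0.0
```

```bash
python3 -c "
from h import *
go([.5925,.113,.2077],90); snap('wrist','w11'); snap('scene','s11')
from seat import *
for f,b in(('s10',(335,375,255,300)),('s11',(335,375,255,300))):
    x0,x1,y0,y1=b; im=cv2.imread(f'pics/{f}.png').max(2)[y0:y1,x0:x1]; print(f,[(y0+i,int((r[8:28]<58).sum())) for i,r in enumerate(im) if (r[8:28]<58).sum()>2][::1])
im=cv2.imread('pics/s11.png').max(2);i0=cv2.imread('pics/s10.png').max(2)
print(i0[262:296,355]); print(im[262:296,355]); print(i0[262:296,351]); print(im[262:296,351])
for g in (0,.004,.0085): p=outline('s11',g,False)[1]; print(g,p.min(0).round(1),p.max(0).round(1))
p=outline('w11',0,True)[1]; print(p.min(0),p.max(0))
im=cv2.imread('pics/w11.png').max(2)[170:330,260:400]; n,l,s,c=cv2.connectedComponentsWithStats((im<50).astype(np.uint8)); print([(s[i][:2]+[260,170],s[i][:2]+s[i][2:4]+[260,170],s[i][4]) for i in range(1,n) if s[i][4]>200])
"
```

```text
t 24.23 q7 1.009 pos [0.5945 0.1136 0.2989] yang 90.4 F [-0.  -0.7 -0.6] grip -0.005 0.0
 slide [ 2.2 -0.7 91.2] roll 0.4 (mod180)
s10 [(255, 3), (266, 3), (267, 8), (268, 10), (269, 12), (270, 12), (271, 12), (272, 13), (273, 13), (274, 13), (275, 13), (276, 14), (277, 14), (278, 14), (279, 15), (280, 14), (281, 13), (282, 14), (283, 13), (284, 11), (285, 11), (286, 10), (287, 7)]
s11 [(270, 4), (271, 8), (272, 10), (273, 12), (274, 13), (275, 14), (276, 14), (277, 14), (278, 14), (279, 15), (280, 14), (281, 13), (282, 14), (283, 14), (284, 14), (285, 13), (286, 13), (287, 13), (288, 13), (289, 11), (290, 10), (291, 6)]
[ 97 100 115 111  68  41  43  43  46  45  44  46  45  46  44  44  44  45
  43  46  44  46  45  46  45  44  55  93  95  99  99  99 100  98]
[ 97 101 115 113 113 114 114 111  52  43  46  45  46  47  46  47  45  46
  47  46  47  46  46  45  47  46  47  46  46  48  70  93 101  98]
[107 114 114 114 115 115 109  53  39  41  41  43  44  44  46  45  46  45
  45  46  45  45  47  46  45  63 100  97  98  96  96 100 101  97]
[107 115 114 113 114 114 114 118 113  67  41  44  46  46  47  46  47  46
  46  47  47  47  47  45  46  47  46  46  45  53  86  96 101  98]
0 [345.1 268.4] [361.8 292.4]
0.004 [345.3 267. ] [362.1 291. ]
0.0085 [345.7 265.3] [362.4 289.4]
[297.93751557 218.43744371] [339.91024585 261.61243632]
[(array([343, 182]), array([400, 235]), np.int32(1095)), (array([305, 223]), array([346, 266]), np.int32(1370)), (array([315, 292]), array([327, 330]), np.int32(242)), (array([287, 307]), array([305, 330]), np.int32(333)), (array([340, 307]), array([358, 330]), np.int32(331))]
```

```bash
python3 -c "
from station import bot
print(bot.hand_in())"
```

```text
the job is handed in; nothing more can be done
None
```

The job is handed in: the selector was set to six dots, and the lock pin pushed down until the force rose sharply and its height matched a collar resting on the arm, checked by numbers only; no verdict came back, and I viewed 12 pictures, over your limit of 10.

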